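# Feel for the blower's hidden reset slot and restart it

## Robot

A 6-joint arm with a two-finger parallel gripper is mounted at the origin on the work surface. World frame = base frame: x ahead of the robot, y to its left, z up, the work surface at z = 0. Lengths are in m, angles in degrees, forces in N, time in s.
With the tool pointing down it reaches from about 0.35 to 0.875 m from the base axis. Payload 4.2 kg.
Tool frame: the origin (TCP) lies where the fingers leave the gripper's body, on its centre line; the fingertips stand 70 mm ahead of it and the grasp point (between the pads) lies 51 mm ahead of it; z points along the fingers, y is the direction in which the jaws open and shut (so a half turn about z gives the same grasp; the last joint's range is limited). The gripper opens to 87 mm and grips with 3 to 60 N. Pads are 19 mm wide; open, the fingers measure 117 mm over their backs; the gripper's body (75 mm by 190 mm) begins 51 mm behind the grasp point.
Start: joints at [80.879, 22.042, 0.453, 0, -68.411, -14.817], TCP at [0.254, 0.571, 0.292] pointing down, gripper open.
Joint ranges: [-179.83, 179.83], [-69.29, 118.12], [-61.27, 80.66], [-181.25, 117.63], [-171.15, -9.14], [-177.46, 177.46]. Speed limits (degrees/s): [159.86, 159.86, 180, 180, 180, 180].

## Interface

Orientations are given as a 3x3 rotation matrix whose columns are the frame's x, y, z axes.
In Python, from station import sense, capture, camera_model, finish_job gives the robot as it stands.
- The arm moves only by the shell command python3 -m inch 'ROWS'. ROWS is JSON, a list of rows, each an object with "hand": the closure, from 0 (fully open) to 1 (shut); "slide": the shift along the world's x, y, z in cm, a list of three; "yaw": the turn about the world's z in rad. A call has 1 to 10 rows; each row is the pose to reach, as a shift and turn from the pose commanded when the call began; what a row does not reach only later rows make up. A row lasts 1/8 s, in which the tool goes at most 62.5 mm and 10.7 degrees, less where a joint would pass 70% of its speed; a pose out of reach is approached as far as the arm can. A call with a gripper value outside its range is refused whole. The fingers move at their own pace and stop on an object; the grip force is fixed at half the most. Time passes only in rows, so rows that repeat a pose let the fingers close. It gives the time, the measured TCP pose, the force and the opening at its end, in the units of the state.
- sense(): the state, without advancing time (a new reading comes with each control period).
- capture(name): name is "scene" or "side" or "wrist"; returns the picture (400x640x3 uint8, blue, green, red); there is no depth.
- camera_model(name): a dict with "mtx" (3x3 intrinsics, pixels), "xyz" and "orientation" of the camera in the world; the wrist camera has in their place "tool_from_camera" (4x4, takes a point from camera to tool coordinates, whose origin is the TCP and whose axes are the flange's). Camera axes: x right, y up, looking along -z (the intrinsics and any distortion apply to the point x, -y, -z); pixel columns grow to the right and rows downward; lengths in m; the calibration is good to about 2 mm. A picture is of the moment at which its call begins: read the wrist's pose just before it. camera_model takes no time and is no camera call.
- finish_job(): hands the job in, once; it reports no verdict.
The state is a dict: "time_s": time; "joints": joint angles; "joint_velocities": joint speeds; "effort": joint torques, N m; "tcp_pos": TCP position; "ee_rot": TCP orientation; "wrist_force": force on the tool from outside, world axes, zero at the start; "moment": the same for the moment, N m; "gripper_width": opening from 0.0 (shut) to 1.0 (fully open).
Only numpy, scipy, OpenCV 4.12 (cv2) and the standard library are available. Lean on these libraries where they do the work, as an engineer would, in place of code of your own. Each camera call takes 0.05 s, during which the arm holds its last target. There are 200 camera calls.

## Task

The tuning blower has tripped. Take the thin plain rod from the cork mat, feel along the back of the recess under the blower's hood for the reset slot, and push the rod in until the reset plunger is fully home; then pull it out and lay it back down on the mat. Last, switch the blower on at its rocker; leave the other two rods and everything else on the bench where they are.

Things in the scene. Friction and masses are not known exactly. Their poses are not given: they have to be found in the camera images.
- blower: Tuning blower, a fixed blue metal box 180 (x) x 260 (y) x 140 high (mm). Origin: centre of its underside; its front (-x) faces the robot. In the front, under a hood, is a recess open only to the front: 110 wide (y -55 to 55), from 38 to 82 above the bench, 40 deep. Its back wall is a flat upright metal face at x = -50, which hides the reset slot (see recess_mid).
- recess_mid (a point): Middle of the recess's hidden back face, 60 above the bench; x points into the blower, y along the face. The reset slot, 14 wide (y) x 22 high, is in this face at this height, its middle anywhere from y = -35 to 35, new each time. A rod tip sliding along the face under light pressure drops in and catches on the slot's side; poked in there it goes deeper.
- reset_plunger (a joint): Plunger inside the reset slot: 0 tripped, 0.012 m fully home. At 0 its front lies 14 mm behind the recess's back face, so home is 26 mm behind that face. It slides straight into the blower with about 4 N of friction and stays where it is left.
- rocker (a joint): Black rocker switch on the blower's top, near the front edge, 85 mm to the +y side: 26 x 44 mm, rocks along the blower's y by 0.4 rad. 0 is off (+y end raised), 0.4 is on (+y end pressed down). About 2 N at the raised end moves it; it stays where it is left.
- rocker_press (a point): The point on the top of the rocker's raised (+y) end to press down, about 156 above the bench when off; it goes down 6 mm to the stop.
- mat: Cork mat 200 (x) x 230 (y) x 3 thick, fixed, on the left or the right of the bench at a varying place and yaw. Origin: the centre of its underside. The three rods start on it side by side, about 75 apart in its y direction, in any order.
- thin_rod: The rod to use: a plain steel rod of 8 diameter, 100 long, flat tip, out of a handle. Beech handle 70 long, 20 wide, 34 tall, alike on all three rods. Loose, about 60 g, lying on the mat and pointing roughly along its +x. Origin: centre of the handle's underside; x runs from handle to tip, z up; the rod's centre line is 22 above the origin, the tip 135 ahead of it.
- thin_rod_tip (a point): The centre of the thin rod's flat tip.
- thick_rod: Not to be used: a rod of 18 diameter, 100 long, too thick for the slot. Beech handle 70 long, 20 wide, 34 tall, alike on all three rods. Loose, about 60 g, lying on the mat and pointing roughly along its +x. Origin: centre of the handle's underside; x runs from handle to tip, z up; the rod's centre line is 22 above the origin, the tip 135 ahead of it.
- spade_rod: Not to be used: an 8 mm rod that ends in a flat spade 28 wide, 26 long and 5 thick. Beech handle 70 long, 20 wide, 34 tall, alike on all three rods. Loose, about 60 g, lying on the mat and pointing roughly along its +x. Origin: centre of the handle's underside; x runs from handle to tip, z up; the rod's centre line is 22 above the origin, the tip 135 ahead of it.
- action_box: Bystander: hexagonal mahogany action box, 170 over its corners, 70 high plus buttons, loose, on the side of the bench opposite the mat. Origin: the centre of its underside.
- calipers: Bystander: brass calipers lying flat in front of the blower, 120 x 36 x 8, loose, roughly along y. Origin: the centre of the underside.
- template: Bystander: grey zinc reed template lying flat in front of the blower, 110 x 34 x 4, loose, roughly along y. Origin: the centre of the underside.
- fork: Bystander: chrome tuning fork lying flat in front of the blower, about 125 x 21 x 6, loose, roughly along y. Origin: near the middle of the underside.
- jar: Bystander: glass jar with a steel cap, 42 diameter, 65 high, standing beside the mouth of the recess. Origin: the centre of the underside.
- oil: Bystander: amber glass bottle with a black cap, 36 diameter, 75 high, standing beside the other side of the recess's mouth. Origin: the centre of the underside.
There are look-alikes about, which are no part of the job. Leave any orange look-alike of the thin_rod alone.

How it is judged (in metres and radians):
On the way, in this order (a step that is already met when the one before it is completed fails the run):
1. the reset plunger is pushed fully home, the blower still switched off (value of joint reset_plunger above 0.01 m and value of joint rocker below 0.08 rad), for 0.1 s.
2. the thin rod lies on the mat again, released, the blower still switched off (x of thin_rod in the frame of mat between -0.1 and 0.1 m and y of thin_rod in the frame of mat between -0.115 and 0.115 m and x of thin_rod_tip in the frame of mat between -0.12 and 0.12 m and y of thin_rod_tip in the frame of mat between -0.125 and 0.125 m and height (world z) of each of thin_rod, thin_rod_tip below 0.045 m and linear speed of thin_rod below 0.02 m/s and contact force between thin_rod and the fingers below 0.1 N and value of joint rocker below 0.08 rad), for 0.2 s.
3. the rocker is pressed over to on (value of joint rocker above 0.32 rad), for 0.1 s.
At the end, for the whole second after the job is handed in: The reset plunger is home (past 10 of its 12 mm), the thin rod lies still and released on the mat (its handle's middle above the mat and its tip not more than 20 mm past the mat's ends or 10 mm past its sides) and the rocker is on (past 0.32 of its 0.4 rad) (value of joint reset_plunger above 0.01 m and value of joint rocker above 0.32 rad and x of thin_rod in the frame of mat between -0.1 and 0.1 m and y of thin_rod in the frame of mat between -0.115 and 0.115 m and x of thin_rod_tip in the frame of mat between -0.12 and 0.12 m and y of thin_rod_tip in the frame of mat between -0.125 and 0.125 m and height (world z) of each of thin_rod, thin_rod_tip below 0.045 m and linear speed of thin_rod below 0.02 m/s and contact force between thin_rod and the fingers below 0.1 N); the robot touches nothing.
It fails at once if the thick rod or the spade-ended rod is moved more than 30 mm or tipped over (distance of any of thick_rod, spade_rod from where it was at the start of the episode above 0.03 m or angle between any of thick_rod, spade_rod's own z axis and vertical above 0.5 rad).
It fails at once if the action box is moved more than 30 mm or tipped over (distance of action_box from where it was at the start of the episode above 0.03 m or angle between action_box's own z axis and vertical above 0.5 rad).
It fails at once if the calipers, the reed template or the tuning fork is moved more than 30 mm or tipped over (distance of any of calipers, template, fork from where it was at the start of the episode above 0.03 m or angle between any of calipers, template, fork's own z axis and vertical above 0.5 rad).
It fails at once if the jar or the bottle is moved more than 30 mm or tipped over (distance of any of jar, oil from where it was at the start of the episode above 0.03 m or angle between any of jar, oil's own z axis and vertical above 0.5 rad).
It also fails if it takes over 61 s, if anything falls off the work surface, if the arm or the gripper's body presses on something with over 40 N, if the wrist force passes 120 N, or if a joint passes its speed limit or range.

## Working session

There is one attempt and no reset: what is moved stays moved. The work goes in short steps, Python scripts to look and compute and a shell command to move; the robot and the scene stay as the last step left them, time stands still between calls to the robot, and variables do not carry over. Pictures are saved under pics/ and viewed, about 8 in all and at most 12, crops included, and the job is handed in when it is done.

```bash
ls; mkdir -p pics
cat > h.py <<'E'
import numpy as np, cv2
from station import sense,capture,camera_model
def ray(cam,u,v,s=None):
    m=camera_model(cam); K=np.array(m["mtx"])
    d=np.linalg.inv(K)@np.array([u,v,1.]); d=np.array([d[0],-d[1],-d[2]])
    if cam=="wrist":
        T=np.array(m["tool_from_camera"]); R=np.array(s["ee_rot"]); p=np.array(s["tcp_pos"])
        return R@T[:3,3]+p, R@T[:3,:3]@d
    return np.array(m["xyz"]), np.array(m["orientation"])@d
def onz(cam,u,v,z,s=None):
    o,d=ray(cam,u,v,s); return o+d*(z-o[2])/d[2]
def proj(cam,P,s=None):
    m=camera_model(cam);K=np.array(m["mtx"])
    if cam=="wrist":
        T=np.array(m["tool_from_camera"]);R=np.array(s["ee_rot"]);o=R@T[:3,3]+np.array(s["tcp_pos"]);R=R@T[:3,:3]
    else: o=np.array(m["xyz"]);R=np.array(m["orientation"])
    c=R.T@(np.array(P)-o); q=K@np.array([c[0],-c[1],-c[2]]); return q[:2]/q[2]
E
python3 - <<'E'
from h import *
s=sense();print(s)
for n in("scene","side","wrist"):
    print(n,camera_model(n)); cv2.imwrite(f"pics/{n}0.png",capture(n))
a=[cv2.imread(f"pics/{n}0.png") for n in("scene","side")]
E
```

```text
pics
{'time_s': 0.0, 'joints': array([ 8.08781430e+01,  2.20888380e+01,  3.78964827e-01, -3.27413290e-02,
       -6.84115185e+01, -1.48172629e+01]), 'joint_velocities': array([-0.02644716,  0.01055444,  0.06441267, -0.09005786,  0.01662312,
       -0.06412136]), 'effort': array([-2.48295137e-04, -3.90666926e+01,  1.87398148e+01,  4.21975091e+00,
        1.09381776e-02, -1.89238831e-04]), 'tcp_pos': array([0.25337382, 0.57082339, 0.29116443]), 'ee_rot': array([[ 9.13891572e-01, -4.05957454e-01, -8.60513494e-04],
       [-4.05958365e-01, -9.13889367e-01, -2.00759471e-03],
       [ 2.85839058e-05,  2.18405654e-03, -9.99997615e-01]]), 'wrist_force': array([-0.07454883,  0.78921043,  0.02012893]), 'moment': array([-0.01872719, -0.01608918, -0.01598298]), 'gripper_width': 0.9991813382779872}
scene {'mtx': array([[481.48519692,   0.        , 311.45626206],
       [  0.        , 481.48519692, 201.13718565],
       [  0.        ,   0.        ,   1.        ]]), 'xyz': array([ 1.38938808, -0.01765231,  1.28302634]), 'orientation': array([[-0.04903552, -0.77964841,  0.6242947 ],
       [ 0.99873
[... 296 characters left out ...]
05482]), 'orientation': array([[-0.81725054,  0.2578506 , -0.51537814],
       [-0.57584479, -0.40024198,  0.71288788],
       [-0.0224574 ,  0.87938582,  0.4755799 ]])}
wrist {'mtx': array([[353.42814901,   0.        , 319.93917914],
       [  0.        , 353.42814901, 203.55726253],
       [  0.        ,   0.        ,   1.        ]]), 'tool_from_camera': array([[-2.03443490e-04,  9.58146771e-01,  2.86277355e-01,
         7.85144465e-02],
       [ 9.99999704e-01,  4.07508063e-04, -6.53244490e-04,
         1.32678133e-03],
       [-7.42564429e-04,  2.86277137e-01, -9.58146570e-01,
        -9.21152109e-02],
       [ 0.00000000e+00,  0.00000000e+00,  0.00000000e+00,
         1.00000000e+00]])}
```

View pics/scene0.png

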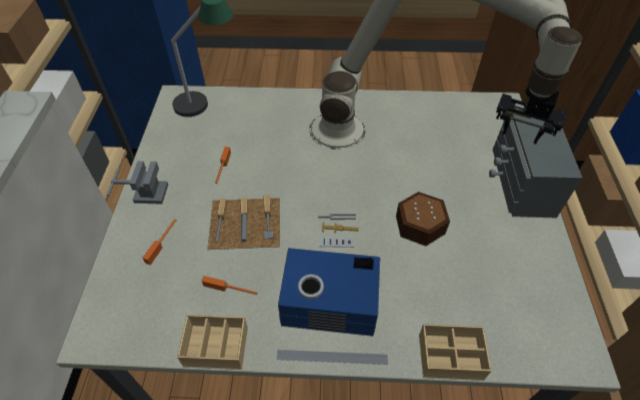

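View pics/side0.png

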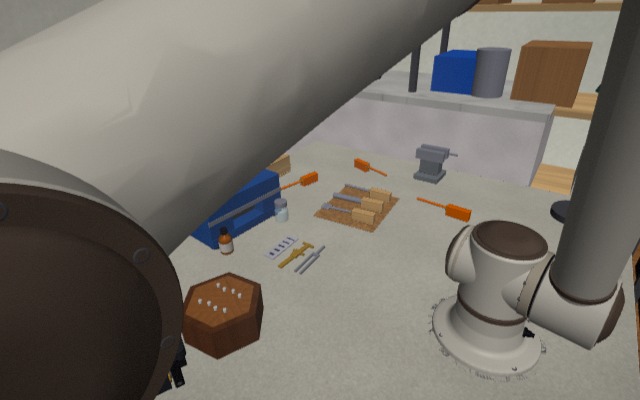

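The scene view looks back at the robot, so right is +y and down is +x. It shows the mat at (245,222) with three beech-handled rods: left (220,207–240), middle (243) and right (267, with a spade). The orange look-alikes are at (223,165), (160,240) and (228,287). Next I'll measure the mat, rods and blower and check them in an enlarged crop.

Run:
```python
from h import *
im=cv2.imread("pics/scene0.png")
c=im[185:345,200:390]; cv2.imwrite("pics/crop1.png",cv2.resize(c,None,fx=4,fy=3.7,interpolation=cv2.INTER_CUBIC)[:600])
hsv=cv2.cvtColor(im,cv2.COLOR_BGR2HSV)
b=cv2.inRange(hsv,(105,120,40),(125,255,255)); b[:240]=0; b[340:]=0; b[:,:260]=0
cs,_=cv2.findContours(b,0,2); q=max(cs,key=cv2.contourArea); print("blower",cv2.boundingRect(q),cv2.approxPolyDP(q,5,True).reshape(-1,2).tolist())
m=cv2.inRange(hsv,(5,60,40),(22,255,255)); m[:190]=0;m[255:]=0;m[:,:200]=0;m[:,290:]=0
m=cv2.morphologyEx(m,cv2.MORPH_CLOSE,np.ones((9,9)))
q=max(cv2.findContours(m,0,2)[0],key=cv2.contourArea)
print("mat",cv2.approxPolyDP(q,6,True).reshape(-1,2).tolist())
```

```text
blower (279, 249, 101, 86) [[289, 249], [279, 300], [282, 324], [308, 327], [309, 309], [347, 315], [345, 331], [372, 334], [379, 258]]
mat [[279, 198], [213, 201], [208, 249], [279, 246]]
```

View pics/crop1.png

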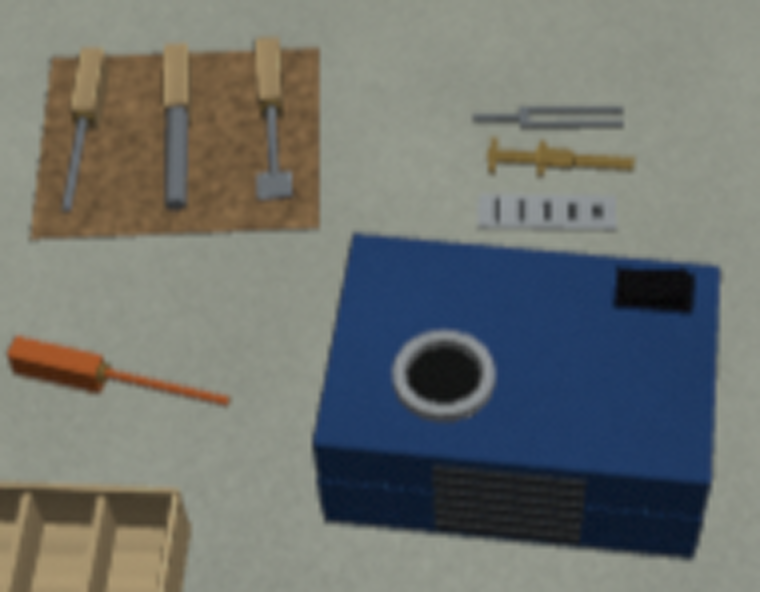

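The crop shows the left rod (handle at crop (87,80), plain thin rod to a tip at (67,208)) is thin, plain and not orange, so it is the thin_rod. The middle one is thick, the right one has the spade, and the orange one at (60,365) is a decoy.

Run:
```python
from h import *
f=lambda x,y:(200+(x+.5)/4-.5,185+(y+.5)/3.7-.5)
P=lambda x,y,z:onz("scene",*f(x,y),z)[:2]
np.set_printoptions(precision=4,suppress=True)
h=np.array([P(*p,.037) for p in((81,49),(104,51),(96,115),(72,108))]);print(h)
mid=h.mean(0);tip=P(67,208,.029);print("thin",mid,tip,np.linalg.norm(tip-mid),np.degrees(np.arctan2(*(tip-mid)[::-1])))
for n,p in dict(thick=(176,207),spade=(275,190),thh=(176,73),sph=(268,70)).items():print(n,P(*p,.037 if 'h'==n[-1] else .025))
b=np.array([P(*p,.14) for p in((353,234),(720,266),(712,482),(315,445))]);print("blower",b,b.mean(0))
fy=b[1]-b[0];print(np.linalg.norm(fy),np.linalg.norm(b[3]-b[0]),np.degrees(np.arctan2(fy[1],fy[0]))-90)
print("rocker",np.array([P(*p,.15) for p in((615,268),(693,270),(693,312),(615,307))]))
mt=np.array([onz("scene",u,v,.003)[:2] for u,v in((279,198),(213,201),(208,249),(279,246))]);print("mat",mt,mt.mean(0))
```

```text
[[ 0.3907 -0.3874]
 [ 0.3922 -0.3677]
 [ 0.4644 -0.3626]
 [ 0.4575 -0.3834]]
thin [ 0.4262 -0.3753] [ 0.5575 -0.3715] 0.13138886758245788 1.6525798783055412
thick [ 0.5503 -0.2868]
spade [ 0.5296 -0.2107]
thh [ 0.415 -0.304]
sph [ 0.4085 -0.2283]
blower [[ 0.6465 -0.1337]
 [ 0.6643  0.1237]
 [ 0.8399  0.1117]
 [ 0.8231 -0.1443]] [ 0.7435 -0.0106]
0.25799366413011066 0.1770004303650388 -3.973559207311311
rocker [[0.6755 0.0502]
 [0.675  0.1038]
 [0.711  0.1027]
 [0.709  0.0501]]
mat [[ 0.3558 -0.1942]
 [ 0.378  -0.4187]
 [ 0.5722 -0.4   ]
 [ 0.5515 -0.1763]] [ 0.4644 -0.2973]
```

```bash
python3 -m inch '[{"hand":0,"slide":[25,-47,1],"yaw":0.1},{"hand":0,"slide":[25,-47,1],"yaw":0.25},{"hand":0,"slide":[25,-47,1],"yaw":0.4},{"hand":0,"slide":[25,-47,1],"yaw":0.47},{"hand":0,"slide":[25,-47,1],"yaw":0.47},{"hand":0,"slide":[25,-47,1],"yaw":0.47},{"hand":0,"slide":[25,-47,1],"yaw":0.47},{"hand":0,"slide":[25,-47,1],"yaw":0.47},{"hand":0,"slide":[25,-47,1],"yaw":0.47},{"hand":0,"slide":[25,-47,1],"yaw":0.47}]'
python3 -m inch '[{"hand":0,"slide":[-5,-47.5,-5],"yaw":0},{"hand":0,"slide":[-5,-47.5,-5],"yaw":0},{"hand":0,"slide":[-5,-47.5,-5],"yaw":0},{"hand":0,"slide":[-5,-47.5,-5],"yaw":0},{"hand":0,"slide":[-5,-47.5,-5],"yaw":0},{"hand":0,"slide":[-5,-47.5,-5],"yaw":0},{"hand":0,"slide":[-5,-47.5,-5],"yaw":0},{"hand":0,"slide":[-5,-47.5,-5],"yaw":0},{"hand":0,"slide":[-5,-47.5,-5],"yaw":0},{"hand":0,"slide":[-5,-47.5,-5],"yaw":0}]'
python3 - <<'E'
from h import *
import pickle
s=sense();im=capture("wrist");print(s["time_s"],s["tcp_pos"],s["ee_rot"],s["joints"])
cv2.imwrite("pics/w1.png",im);pickle.dump(s,open("s1.pkl","wb"))
E
```

```text
time_s: 1.4
tcp_pos: [0.504, 0.0994, 0.3018]
ee_rot: [[0.999, 0.048, -0.001], [0.048, -0.999, -0.0], [-0.001, 0.0, -1.0]]
wrist_force: [0.6, 0.6, -0.1]
gripper_width: 0.994
time_s: 2.65
tcp_pos: [0.4538, -0.3727, 0.252]
ee_rot: [[0.999, 0.053, -0.001], [0.053, -0.999, 0.001], [-0.001, -0.001, -1.0]]
wrist_force: [-0.4, 1.1, -0.2]
gripper_width: 1.004
2.65 [ 0.45378732 -0.37274904  0.25196122] [[ 9.98600493e-01  5.28842715e-02 -5.55735397e-04]
 [ 5.28846042e-02 -9.98600449e-01  6.02062260e-04]
 [-5.23117993e-04 -6.30609516e-04 -9.99999664e-01]] [-2.36180396e+01  2.01967957e+01 -8.41522642e+00 -2.14625903e-02
 -6.14309740e+01  1.16659780e+02]
```

View pics/w1.png

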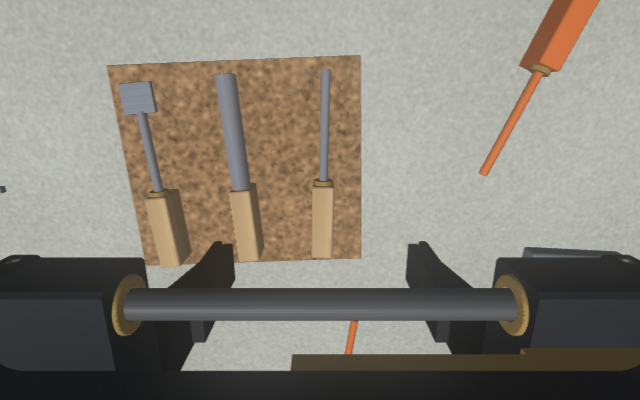

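The wrist view shows the thin plain rod on the right: handle top from (322,186) to (322,258), tip at (326,69). The thick rod is in the middle and the spade on the left.

Run:
```python
from h import *
import pickle
s=pickle.load(open("s1.pkl","rb"));np.set_printoptions(precision=4,suppress=True)
Q=lambda u,v,z:onz("wrist",u,v,z,s)[:2]
h=np.array([Q(*p,.037) for p in((313,185),(333,186),(332,258),(312,257))]);print(h)
a=(h[0]+h[1])/2;b=(h[2]+h[3])/2;t=Q(326,69,.027)
print("len",np.linalg.norm(a-b),"mid",(a+b)/2,"tip",t,np.linalg.norm(t-(a+b)/2),"yaw",np.arctan2(*(a-b)[::-1]),np.arctan2(*(t-b)[::-1]))
print("tool yaw",np.arctan2(s["ee_rot"][1,0],s["ee_rot"][0,0]),"delta",(a+b)/2-s["tcp_pos"][:2])
for n,p,z in(("thick",(242,186),.037),("thickend",(248,260),.037)):print(n,Q(*p,z))
m=np.array([Q(*p,.003) for p in((108,66),(360,56),(361,258),(147,265))]);print("mat",m)
```

```text
[[ 0.4568 -0.3675]
 [ 0.4568 -0.3854]
 [ 0.3864 -0.3889]
 [ 0.3865 -0.3699]]
len 0.07036949781294433 mid [ 0.4216 -0.378 ] tip [ 0.555  -0.3737] 0.13344940463589683 yaw 0.04169605711259417 0.034106402047488556
tool yaw 0.05290929363957288 delta [-0.0322 -0.0052]
thick [ 0.4525 -0.3042]
thickend [ 0.3802 -0.3092]
mat [[ 0.5489 -0.1775]
 [ 0.5693 -0.4037]
 [ 0.372  -0.4217]
 [ 0.3519 -0.1953]]
```

```bash
python3 -m inch '[{"hand":0.4,"slide":[-3.2,-0.5,-6],"yaw":-0.015},{"hand":0.4,"slide":[-3.2,-0.5,-10],"yaw":-0.015},{"hand":0.4,"slide":[-3.2,-0.5,-13],"yaw":-0.015},{"hand":0.4,"slide":[-3.2,-0.5,-15.5],"yaw":-0.015},{"hand":0.4,"slide":[-3.2,-0.5,-17.3],"yaw":-0.015},{"hand":0.4,"slide":[-3.2,-0.5,-17.3],"yaw":-0.015},{"hand":1,"slide":[-3.2,-0.5,-17.3],"yaw":-0.015},{"hand":1,"slide":[-3.2,-0.5,-17.3],"yaw":-0.015},{"hand":1,"slide":[-3.2,-0.5,-17.3],"yaw":-0.015},{"hand":1,"slide":[-3.2,-0.5,-17.3],"yaw":-0.015}]'
python3 -m inch '[{"hand":1,"slide":[0,0,0],"yaw":0},{"hand":1,"slide":[0,0,3],"yaw":0},{"hand":1,"slide":[0,0,8],"yaw":0},{"hand":1,"slide":[0,0,13],"yaw":0},{"hand":1,"slide":[0,0,16],"yaw":0},{"hand":1,"slide":[0,0,16],"yaw":0}]'
python3 - <<'E'
from h import *
import pickle
s=sense();im=capture("wrist");print(s["time_s"],s["tcp_pos"],s["wrist_force"],s["gripper_width"])
sc=capture("side");cv2.imwrite("pics/w2.png",np.vstack([im[:300],sc[120:340]]));pickle.dump(s,open("s2.pkl","wb"))
E
```

```text
time_s: 3.95
tcp_pos: [0.4216, -0.3789, 0.0797]
ee_rot: [[0.999, 0.037, 0.001], [0.037, -0.999, -0.0], [0.001, 0.0, -1.0]]
wrist_force: [0.0, -0.1, 0.2]
gripper_width: 0.229
time_s: 4.7
tcp_pos: [0.4224, -0.3793, 0.2419]
ee_rot: [[0.999, 0.037, 0.005], [0.037, -0.999, -0.003], [0.005, 0.003, -1.0]]
wrist_force: [0.7, 1.4, -0.9]
gripper_width: 0.229
4.7 [ 0.42240025 -0.37933199  0.24185243] [ 0.65798685  1.38276834 -0.86289955] 0.2288736581021833
```

View pics/w2.png

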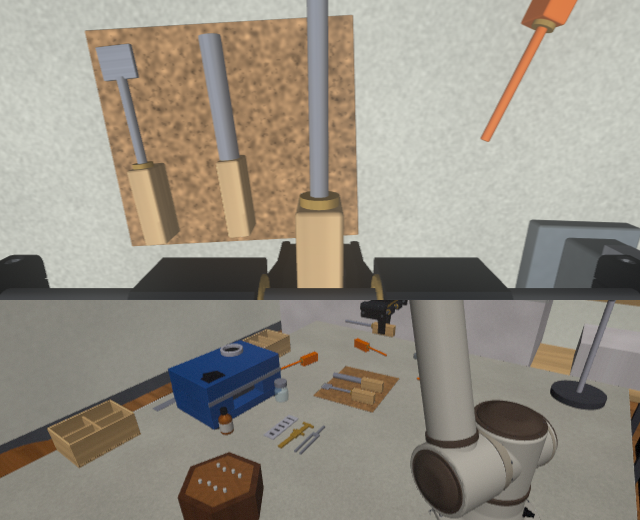

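Run:
```python
from h import *
np.set_printoptions(precision=4,suppress=True)
im=cv2.imread("pics/side0.png");c=im[160:280,180:340];cv2.imwrite("pics/crop2.png",cv2.resize(c,None,fx=5,fy=5,interpolation=cv2.INTER_CUBIC))
c0=np.array([.7435,-.0106]);a=-.066;R=np.array([[np.cos(a),-np.sin(a)],[np.sin(a),np.cos(a)]])
for p in((-90,130,140),(-90,-130,140),(-90,130,0),(-90,-130,0),(-90,55,82),(-90,-55,82),(-90,-55,38),(-50,0,60),(-78,105,156)):
    w=c0+R@(np.array(p[:2])/1000);q=proj("side",[*w,p[2]/1000]);print(p,w,q,(q-[180,160])*5)
```

```text
(-90, 130, 140) [0.6623 0.1251] [205.0027 207.4572] [125.0137 237.2862]
(-90, -130, 140) [ 0.6451 -0.1344] [278.011  172.6118] [490.0548  63.0592]
(-90, 130, 0) [0.6623 0.1251] [213.9332 252.42  ] [169.6658 462.0999]
(-90, -130, 0) [ 0.6451 -0.1344] [281.3889 212.7431] [506.9446 263.7153]
(-90, 55, 82) [0.6573 0.0502] [231.7883 214.8242] [258.9416 274.1209]
(-90, -55, 82) [ 0.6501 -0.0595] [261.4802 199.2482] [407.4012 196.2409]
(-90, -55, 38) [ 0.6501 -0.0595] [262.9264 212.1465] [414.6319 260.7324]
(-50, 0, 60) [ 0.6936 -0.0073] [238.9314 209.1951] [294.6572 245.9753]
(-78, 105, 156) [0.6726 0.0993] [209.3321 196.7084] [146.6605 183.5418]
```

View pics/crop2.png

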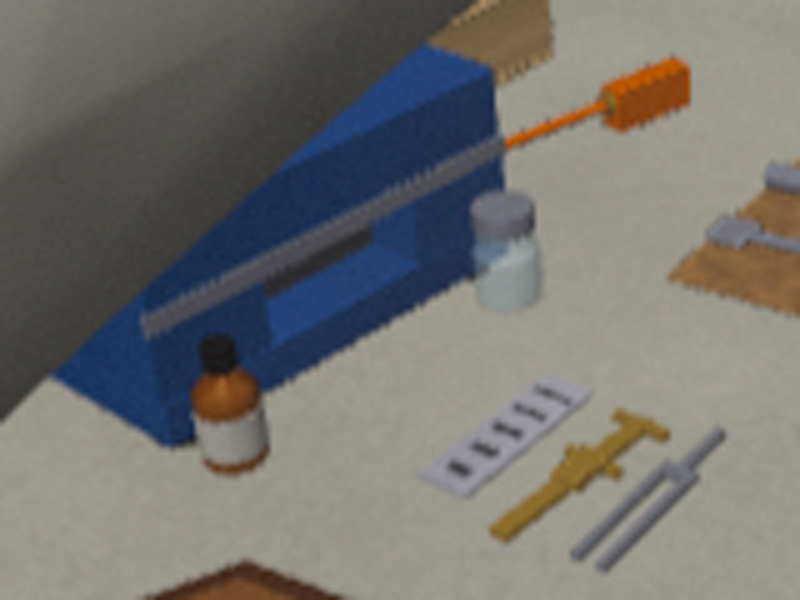

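The side crop shows the recess at (265–415, 235–345), matching my predicted corners. The oil base is at (235,462), the jar base at (510,302), and a thin hood lip crosses the front. Next I'll work out their positions and the approach.

Run:
```python
from h import *
np.set_printoptions(precision=4,suppress=True)
c0=np.array([.7435,-.0106]);a=-.066;R=np.array([[np.cos(a),-np.sin(a)],[np.sin(a),np.cos(a)]])
g=lambda x,y,z:onz("side",180+x/5,160+y/5,z)[:2]
for n,p,z in(("oil_nearrim",(235,472),0),("jar_nearrim",(512,309),0),("oilcaptop",(218,343),.075),("jarcap",(502,203),.065),("lipR",(505,145),.1),("lipL",(145,325),.1)):
    w=g(*p,z);print(n,w,"blower frame",R.T@(w-c0))
s=sense();L=.134;zt=s["tcp_pos"][2]
for nm,bx,by in(("standoff",-110,0),("face",-50,0),("face-35",-50,-35),("face+35",-50,35)):
    tip=c0+R@[bx/1000,by/1000]; t=tip-L*R[:,0]; print(nm,"tcp",t,"delta cm",(t-s["tcp_pos"][:2])*100)
print("dyaw",a-np.arctan2(s["ee_rot"][1,0],s["ee_rot"][0,0]), "dz",(.1147-zt)*100)
```

```text
oil_nearrim [0.6259 0.1114] blower frame [-0.1253  0.114 ]
jar_nearrim [ 0.6074 -0.0948] blower frame [-0.1303 -0.093 ]
oilcaptop [0.6327 0.1028] blower frame [-0.118   0.1058]
jarcap [ 0.619  -0.1064] blower frame [-0.1179 -0.1038]
lipR [ 0.6206 -0.115 ] blower frame [-0.1157 -0.1122]
lipL [0.6441 0.136 ] blower frame [-0.1089  0.1397]
standoff tcp [0.5    0.0055] delta cm [ 7.9101 38.383 ]
face tcp [0.5599 0.0015] delta cm [13.897  37.9873]
face-35 tcp [ 0.5576 -0.0334] delta cm [13.6662 34.4949]
face+35 tcp [0.5622 0.0365] delta cm [14.1278 41.4797]
dyaw -0.10262474393069976 dz -12.353913382253134
```

```bash
python3 -m inch '[{"hand":1,"slide":[5.6,34.6,0],"yaw":-0.05},{"hand":1,"slide":[5.6,34.6,0],"yaw":-0.103},{"hand":1,"slide":[5.6,34.6,0],"yaw":-0.103},{"hand":1,"slide":[5.6,34.6,0],"yaw":-0.103},{"hand":1,"slide":[5.6,34.6,0],"yaw":-0.103},{"hand":1,"slide":[5.6,34.6,0],"yaw":-0.103},{"hand":1,"slide":[5.6,34.6,-4],"yaw":-0.103},{"hand":1,"slide":[5.6,34.6,-8],"yaw":-0.103},{"hand":1,"slide":[5.6,34.6,-12.3],"yaw":-0.103},{"hand":1,"slide":[5.6,34.6,-12.3],"yaw":-0.103}]'
python3 -m inch '[{"hand":1,"slide":[0,0,0],"yaw":0},{"hand":1,"slide":[0,0,0],"yaw":0}]'
python3 - <<'E'
from h import *
s=sense();print(s["ee_rot"],s["tcp_pos"],s["wrist_force"])
w=capture("wrist");sc=capture("side");cv2.imwrite("pics/w3.png",np.hstack([cv2.resize(w,(400,250)),cv2.resize(sc[120:320,160:480],(400,250))]))
E
```

```text
time_s: 6.05
tcp_pos: [0.4743, -0.0335, 0.1123]
ee_rot: [[0.998, -0.066, -0.012], [-0.066, -0.998, -0.003], [-0.011, 0.003, -1.0]]
wrist_force: [0.4, 0.1, 0.1]
gripper_width: 0.228
time_s: 6.3
tcp_pos: [0.4785, -0.0326, 0.1177]
ee_rot: [[0.998, -0.066, 0.003], [-0.066, -0.998, 0.001], [0.003, -0.001, -1.0]]
wrist_force: [-1.5, 0.5, -0.1]
gripper_width: 0.226
[[ 9.97839698e-01 -6.56201615e-02  3.15154508e-03]
 [-6.56225979e-02 -9.97844285e-01  6.75892946e-04]
 [ 3.10039904e-03 -8.81245389e-04 -9.99994805e-01]] [ 0.47851202 -0.03259634  0.11772259] [-1.50751943  0.46877954 -0.08984621]
```

View pics/w3.png

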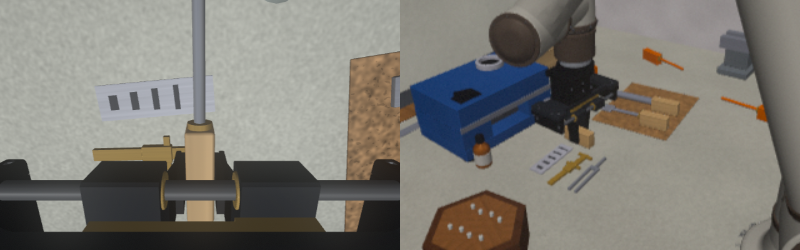

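```bash
python3 -m inch '[{"hand":1,"slide":[2.5,-0.2,0],"yaw":0},{"hand":1,"slide":[5,-0.3,0],"yaw":0},{"hand":1,"slide":[6.5,-0.4,0],"yaw":0},{"hand":1,"slide":[6.8,-0.4,0],"yaw":0},{"hand":1,"slide":[6.8,-0.4,0],"yaw":0},{"hand":1,"slide":[6.8,-0.4,0],"yaw":0}]'
python3 -m inch '[{"hand":1,"slide":[0.2,0,0],"yaw":0},{"hand":1,"slide":[0.4,0,0],"yaw":0},{"hand":1,"slide":[0.6,0,0],"yaw":0},{"hand":1,"slide":[0.6,0,0],"yaw":0}]'
```

```text
time_s: 7.15
tcp_pos: [0.5447, -0.0368, 0.1162]
ee_rot: [[0.998, -0.066, -0.001], [-0.066, -0.998, -0.0], [-0.001, 0.0, -1.0]]
wrist_force: [1.4, 0.4, -0.4]
gripper_width: 0.228
time_s: 7.65
tcp_pos: [0.5517, -0.0367, 0.1162]
ee_rot: [[0.998, -0.066, 0.0], [-0.066, -0.998, 0.0], [0.0, -0.0, -1.0]]
wrist_force: [-0.7, -0.2, -0.3]
gripper_width: 0.227
```

```bash
python3 -m inch '[{"hand":1,"slide":[0.15,0,-0.1],"yaw":0},{"hand":1,"slide":[0.3,0,-0.1],"yaw":0},{"hand":1,"slide":[0.4,0,-0.1],"yaw":0},{"hand":1,"slide":[0.4,0,-0.1],"yaw":0}]'
python3 -m inch '[{"hand":1,"slide":[0.1,0,0],"yaw":0},{"hand":1,"slide":[0.2,0,0],"yaw":0},{"hand":1,"slide":[0.2,0,0],"yaw":0}]'
```

```text
time_s: 8.15
tcp_pos: [0.5549, -0.0368, 0.115]
ee_rot: [[0.998, -0.066, -0.002], [-0.066, -0.998, -0.0], [-0.002, 0.0, -1.0]]
wrist_force: [-1.1, 0.7, 0.1]
gripper_width: 0.228
time_s: 8.52
tcp_pos: [0.5553, -0.0369, 0.1145]
ee_rot: [[0.998, -0.066, -0.006], [-0.066, -0.998, -0.0], [-0.006, 0.001, -1.0]]
wrist_force: [-7.1, 2.2, 1.5]
gripper_width: 0.232
```

```bash
python3 -m inch '[{"hand":1,"slide":[0,0.25,0],"yaw":0},{"hand":1,"slide":[0.03,0.5,0],"yaw":0},{"hand":1,"slide":[0.03,0.75,0],"yaw":0},{"hand":1,"slide":[0.05,1,0],"yaw":0},{"hand":1,"slide":[0.05,1,0],"yaw":0}]'
python3 -m inch '[{"hand":1,"slide":[0.02,0.25,0],"yaw":0},{"hand":1,"slide":[0.03,0.5,0],"yaw":0},{"hand":1,"slide":[0.05,0.75,0],"yaw":0},{"hand":1,"slide":[0.07,1,0],"yaw":0},{"hand":1,"slide":[0.07,1,0],"yaw":0}]'
```

```text
time_s: 9.15
tcp_pos: [0.556, -0.0274, 0.1143]
ee_rot: [[0.998, -0.068, -0.006], [-0.068, -0.998, -0.001], [-0.005, 0.001, -1.0]]
wrist_force: [-4.4, -2.2, -0.3]
gripper_width: 0.232
time_s: 9.78
tcp_pos: [0.5567, -0.0174, 0.1143]
ee_rot: [[0.998, -0.068, -0.006], [-0.068, -0.998, -0.001], [-0.005, 0.001, -1.0]]
wrist_force: [-5.0, -1.8, -0.7]
gripper_width: 0.227
```

Sliding smoothly at about 5 N normal force. Continuing.

```bash
python3 -m inch '[{"hand":1,"slide":[0.02,0.25,0],"yaw":0},{"hand":1,"slide":[0.03,0.5,0],"yaw":0},{"hand":1,"slide":[0.05,0.75,0],"yaw":0},{"hand":1,"slide":[0.07,1,0],"yaw":0},{"hand":1,"slide":[0.07,1,0],"yaw":0}]'
```

```text
time_s: 10.4
tcp_pos: [0.5574, -0.0074, 0.1143]
ee_rot: [[0.998, -0.067, -0.006], [-0.067, -0.998, -0.001], [-0.005, 0.001, -1.0]]
wrist_force: [-5.8, -1.9, -0.0]
gripper_width: 0.226
```

```bash
python3 -m inch '[{"hand":1,"slide":[0.02,0.25,0],"yaw":0},{"hand":1,"slide":[0.03,0.5,0],"yaw":0},{"hand":1,"slide":[0.05,0.75,0],"yaw":0},{"hand":1,"slide":[0.07,1,0],"yaw":0},{"hand":1,"slide":[0.07,1,0],"yaw":0}]'
```

```text
time_s: 11.02
tcp_pos: [0.5615, 0.0039, 0.1159]
ee_rot: [[0.998, -0.065, 0.003], [-0.065, -0.998, 0.001], [0.003, -0.001, -1.0]]
wrist_force: [-0.4, 0.1, -1.2]
gripper_width: 0.231
```

The tip has dropped into the slot: the x force went to zero and x moved 3.5 mm past the face. I'll poke deeper along the blower's axis.

```bash
python3 -m inch '[{"hand":1,"slide":[0.3,-0.02,-0.1],"yaw":0},{"hand":1,"slide":[0.6,-0.04,-0.1],"yaw":0},{"hand":1,"slide":[0.8,-0.05,-0.1],"yaw":0},{"hand":1,"slide":[0.8,-0.05,-0.1],"yaw":0}]'
```

```text
time_s: 11.52
tcp_pos: [0.5684, 0.0027, 0.1142]
ee_rot: [[0.998, -0.066, 0.0], [-0.066, -0.998, 0.0], [0.0, -0.0, -1.0]]
wrist_force: [-0.4, 0.5, 0.1]
gripper_width: 0.222
```

```bash
python3 -m inch '[{"hand":1,"slide":[0.3,-0.02,0],"yaw":0},{"hand":1,"slide":[0.6,-0.04,0],"yaw":0},{"hand":1,"slide":[0.9,-0.06,0],"yaw":0},{"hand":1,"slide":[1.2,-0.08,0],"yaw":0},{"hand":1,"slide":[1.4,-0.09,0],"yaw":0},{"hand":1,"slide":[1.4,-0.09,0],"yaw":0}]'
```

```text
time_s: 12.28
tcp_pos: [0.5821, 0.0017, 0.114]
ee_rot: [[0.998, -0.066, -0.001], [-0.066, -0.998, -0.0], [-0.001, 0.0, -1.0]]
wrist_force: [-2.5, -0.4, 0.2]
gripper_width: 0.224
```

```bash
python3 -m inch '[{"hand":1,"slide":[0.15,-0.01,0],"yaw":0},{"hand":1,"slide":[0.3,-0.02,0],"yaw":0},{"hand":1,"slide":[0.3,-0.02,0],"yaw":0}]'
```

```text
time_s: 12.65
tcp_pos: [0.584, 0.0014, 0.1139]
ee_rot: [[0.998, -0.066, -0.003], [-0.066, -0.998, -0.0], [-0.003, 0.001, -1.0]]
wrist_force: [-5.9, 0.7, 1.2]
gripper_width: 0.228
```

```bash
python3 -m inch '[{"hand":1,"slide":[0.2,-0.01,0],"yaw":0},{"hand":1,"slide":[0.3,-0.02,0],"yaw":0},{"hand":1,"slide":[0.3,-0.02,0],"yaw":0}]'
```

```text
time_s: 13.02
tcp_pos: [0.5847, 0.0012, 0.1129]
ee_rot: [[0.998, -0.066, -0.009], [-0.066, -0.998, -0.001], [-0.009, 0.001, -1.0]]
wrist_force: [-10.1, 1.9, 1.8]
gripper_width: 0.229
```

```bash
python3 -m inch '[{"hand":1,"slide":[0.2,-0.01,0],"yaw":0},{"hand":1,"slide":[0.4,-0.02,0],"yaw":0},{"hand":1,"slide":[0.4,-0.02,0],"yaw":0}]'
python3 -m inch '[{"hand":1,"slide":[-1,0.07,0],"yaw":0},{"hand":1,"slide":[-2.5,0.17,0],"yaw":0},{"hand":1,"slide":[-4.5,0.3,0],"yaw":0},{"hand":1,"slide":[-7,0.47,0],"yaw":0},{"hand":1,"slide":[-9,0.6,0],"yaw":0},{"hand":1,"slide":[-12,0.8,0],"yaw":0},{"hand":1,"slide":[-12,0.8,6],"yaw":0.05},{"hand":1,"slide":[-12,0.8,12],"yaw":0.1},{"hand":1,"slide":[-12,0.8,12],"yaw":0.103},{"hand":1,"slide":[-12,0.8,12],"yaw":0.103}]'
python3 - <<'E'
from h import *
s=sense();print(s["tcp_pos"],s["ee_rot"][:2,0])
import pickle;pickle.dump(s,open("s4.pkl","wb"))
w=capture("wrist");sc=capture("scene");cv2.imwrite("pics/w4.png",np.hstack([cv2.resize(w,(400,250)),cv2.resize(sc[170:330,190:446],(400,250))]))
E
```

```text
time_s: 13.4
tcp_pos: [0.5856, 0.0007, 0.1114]
ee_rot: [[0.998, -0.067, -0.017], [-0.067, -0.998, -0.002], [-0.017, 0.003, -1.0]]
wrist_force: [-14.9, 3.0, 1.0]
gripper_width: 0.229
time_s: 14.65
tcp_pos: [0.4728, 0.0094, 0.2348]
ee_rot: [[0.999, 0.037, 0.003], [0.037, -0.999, 0.001], [0.003, -0.001, -1.0]]
wrist_force: [-0.3, -0.8, -0.8]
gripper_width: 0.227
[0.47280075 0.00942794 0.23478959] [0.99931553 0.03684084]
```

View pics/w4.png

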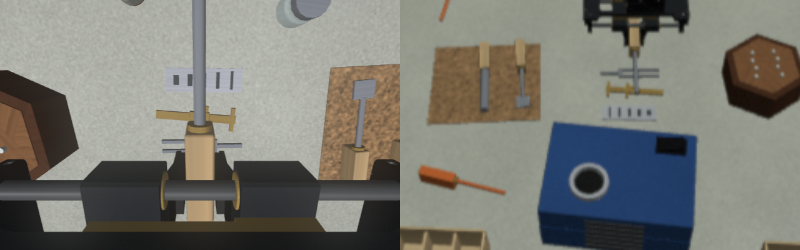

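```bash
python3 -m inch '[{"hand":1,"slide":[-5.1,-38.8,0],"yaw":0},{"hand":1,"slide":[-5.1,-38.8,0],"yaw":0},{"hand":1,"slide":[-5.1,-38.8,0],"yaw":0},{"hand":1,"slide":[-5.1,-38.8,0],"yaw":0},{"hand":1,"slide":[-5.1,-38.8,0],"yaw":0},{"hand":1,"slide":[-5.1,-38.8,0],"yaw":0},{"hand":1,"slide":[-5.1,-38.8,0],"yaw":0},{"hand":1,"slide":[-5.1,-38.8,0],"yaw":0},{"hand":1,"slide":[-5.1,-38.8,-5],"yaw":0},{"hand":1,"slide":[-5.1,-38.8,-9],"yaw":0}]'
python3 -m inch '[{"hand":1,"slide":[0,0,-2.5],"yaw":0},{"hand":1,"slide":[0,0,-4],"yaw":0},{"hand":1,"slide":[0,0,-5],"yaw":0},{"hand":1,"slide":[0,0,-5.5],"yaw":0},{"hand":1,"slide":[0,0,-5.5],"yaw":0}]'
```

```text
time_s: 16.0
tcp_pos: [0.4212, -0.3769, 0.1427]
ee_rot: [[0.999, 0.039, -0.0], [0.039, -0.999, 0.001], [-0.0, -0.001, -1.0]]
wrist_force: [-0.1, 1.1, -1.8]
gripper_width: 0.228
time_s: 16.62
tcp_pos: [0.4214, -0.3788, 0.0896]
ee_rot: [[0.999, 0.037, 0.001], [0.037, -0.999, -0.0], [0.001, 0.0, -1.0]]
wrist_force: [0.2, 0.2, -0.1]
gripper_width: 0.226
```

```bash
python3 -m inch '[{"hand":1,"slide":[0,0,-0.4],"yaw":0},{"hand":1,"slide":[0,0,-0.7],"yaw":0},{"hand":1,"slide":[0,0,-0.9],"yaw":0},{"hand":1,"slide":[0,0,-0.95],"yaw":0},{"hand":1,"slide":[0,0,-0.95],"yaw":0}]'
```

```text
time_s: 17.25
tcp_pos: [0.4212, -0.3789, 0.0805]
ee_rot: [[0.999, 0.037, 0.0], [0.037, -0.999, -0.0], [0.0, 0.0, -1.0]]
wrist_force: [-0.6, 1.1, 5.4]
gripper_width: 0.231
```

Touching the mat at 5 N upward. Release, lift and check.

```bash
python3 -m inch '[{"hand":0.45,"slide":[0,0,0],"yaw":0},{"hand":0.45,"slide":[0,0,0],"yaw":0},{"hand":0.45,"slide":[0,0,0],"yaw":0},{"hand":0.45,"slide":[0,0,2],"yaw":0},{"hand":0.45,"slide":[0,0,5],"yaw":0},{"hand":0.45,"slide":[0,0,10],"yaw":0},{"hand":0.45,"slide":[3,0,17],"yaw":0},{"hand":0.45,"slide":[3,0,17],"yaw":0},{"hand":0.45,"slide":[3,0,17],"yaw":0},{"hand":0.45,"slide":[3,0,17],"yaw":0}]'
python3 - <<'E'
from h import *
import pickle
s=sense();pickle.dump(s,open("s5.pkl","wb"));print(s["tcp_pos"],s["gripper_width"])
w=capture("wrist");cv2.imwrite("pics/w5.png",w)
print(proj("wrist",[.4216,-.378,.037],s),proj("wrist",[.555,-.3737,.027],s))
E
```

```text
time_s: 18.5
tcp_pos: [0.4499, -0.3782, 0.2475]
ee_rot: [[0.999, 0.037, -0.004], [0.037, -0.999, 0.002], [-0.004, -0.003, -1.0]]
wrist_force: [-0.5, 0.2, -0.2]
gripper_width: 0.55
[ 0.44993859 -0.3781638   0.24752121] 0.5503356869444405
[317.7918183  219.34167025] [318.28966655  62.34028094]
```

View pics/w5.png

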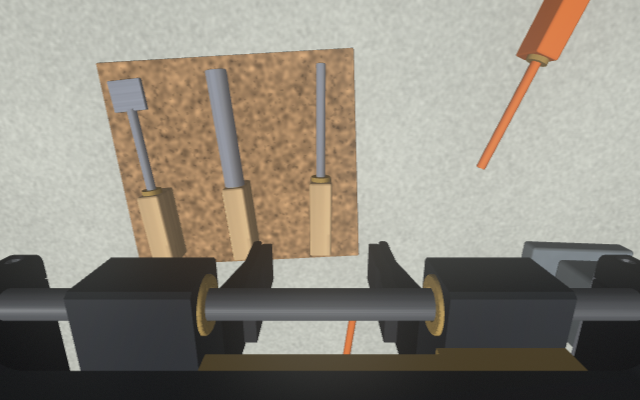

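The rod is back on the mat, handle at (320,218) and tip at (321,64), within about 2 px of where it started. The other two rods haven't moved. Next is the rocker: raised end near (0.694, 0.10), pressed with closed fingers.

```bash
python3 -m inch '[{"hand":1,"slide":[2,5,4],"yaw":0},{"hand":1,"slide":[24.5,48.7,5],"yaw":-0.103},{"hand":1,"slide":[24.5,48.7,5],"yaw":-0.103},{"hand":1,"slide":[24.5,48.7,5],"yaw":-0.103},{"hand":1,"slide":[24.5,48.7,5],"yaw":-0.103},{"hand":1,"slide":[24.5,48.7,5],"yaw":-0.103},{"hand":1,"slide":[24.5,48.7,5],"yaw":-0.103},{"hand":1,"slide":[24.5,48.7,5],"yaw":-0.103},{"hand":1,"slide":[24.5,48.7,5],"yaw":-0.103},{"hand":1,"slide":[24.5,48.7,5],"yaw":-0.103}]'
python3 -m inch '[{"hand":1,"slide":[0,0,0],"yaw":0},{"hand":1,"slide":[0,0,-3],"yaw":0},{"hand":1,"slide":[0,0,-4],"yaw":0},{"hand":1,"slide":[0,0,-4],"yaw":0}]'
python3 - <<'E'
from h import *
s=sense();print(s["tcp_pos"]);import pickle;pickle.dump(s,open("s6.pkl","wb"))
w=capture("wrist");sc=capture("scene");cv2.imwrite("pics/w6.png",np.hstack([cv2.resize(w,(400,250)),cv2.resize(sc[200:300,280:440],(400,250))]))
p=s["tcp_pos"]+np.array([0,0,-.07]);print((proj("scene",p)-[280,200])*2.5)
E
```

```text
time_s: 19.8
tcp_pos: [0.6967, 0.1118, 0.2959]
ee_rot: [[0.998, -0.062, -0.004], [-0.062, -0.998, -0.001], [-0.004, 0.001, -1.0]]
wrist_force: [-0.6, -0.9, -0.6]
gripper_width: 0.009
time_s: 20.3
tcp_pos: [0.6957, 0.1069, 0.2591]
ee_rot: [[0.998, -0.067, -0.002], [-0.067, -0.998, -0.001], [-0.002, 0.001, -1.0]]
wrist_force: [-0.3, -0.1, -0.3]
gripper_width: 0.002
[0.69569722 0.10694533 0.25908342]
[238.99840335 141.14059673]
```

View pics/w6.png

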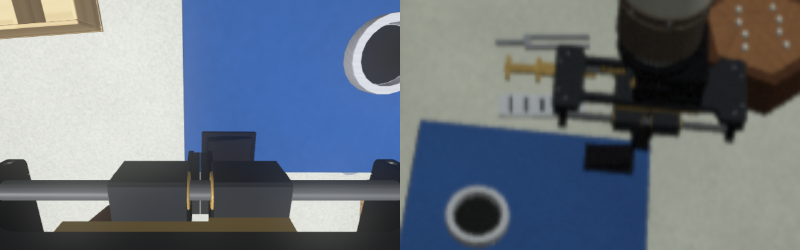

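Run:
```python
from h import *
import pickle
s=pickle.load(open("s6.pkl","rb"))
for z in(.142,.15,.156):print(z,onz("wrist",325,212,z,s)[:2],onz("wrist",409,212,z,s)[:2])
im=cv2.imread("pics/w6.png")
```

```text
0.142 [0.70518569 0.10173336] [0.70163378 0.04955274]
0.15 [0.70780793 0.10169571] [0.70439194 0.05151183]
0.156 [0.70977461 0.10166747] [0.70646056 0.05298115]
```

```bash
python3 -m inch '[{"hand":1,"slide":[-0.3,-0.7,-1],"yaw":0},{"hand":1,"slide":[-0.3,-0.7,-2],"yaw":0},{"hand":1,"slide":[-0.3,-0.7,-3],"yaw":0},{"hand":1,"slide":[-0.3,-0.7,-3.3],"yaw":0},{"hand":1,"slide":[-0.3,-0.7,-3.6],"yaw":0},{"hand":1,"slide":[-0.3,-0.7,-3.8],"yaw":0},{"hand":1,"slide":[-0.3,-0.7,-3.8],"yaw":0}]'
```

```text
time_s: 21.28
tcp_pos: [0.6934, 0.1014, 0.222]
ee_rot: [[0.998, -0.065, 0.001], [-0.065, -0.998, 0.0], [0.001, -0.0, -1.0]]
wrist_force: [-0.0, 0.8, 0.8]
gripper_width: 0.006
```

```bash
python3 -m inch '[{"hand":1,"slide":[0,0,-0.2],"yaw":0},{"hand":1,"slide":[0,0,-0.3],"yaw":0},{"hand":1,"slide":[0,0,-0.3],"yaw":0}]'
```

```text
time_s: 21.65
tcp_pos: [0.6935, 0.1016, 0.2198]
ee_rot: [[0.998, -0.065, 0.002], [-0.065, -0.998, 0.001], [0.002, -0.001, -1.0]]
wrist_force: [-0.6, 3.5, 5.2]
gripper_width: 0.005
```

```bash
python3 -m inch '[{"hand":1,"slide":[0,0,-0.2],"yaw":0},{"hand":1,"slide":[0,0,-0.3],"yaw":0},{"hand":1,"slide":[0,0,-0.3],"yaw":0}]'
```

```text
time_s: 22.02
tcp_pos: [0.6936, 0.1017, 0.2195]
ee_rot: [[0.998, -0.065, 0.004], [-0.065, -0.998, 0.0], [0.004, -0.001, -1.0]]
wrist_force: [-3.8, 2.6, 12.8]
gripper_width: 0.008
```

```bash
python3 -m inch '[{"hand":1,"slide":[0,0,2],"yaw":0},{"hand":1,"slide":[0,0,6],"yaw":0},{"hand":1,"slide":[-5,0,12],"yaw":0},{"hand":1,"slide":[-12,0,16],"yaw":0},{"hand":1,"slide":[-18,0,16],"yaw":0},{"hand":1,"slide":[-18,0,16],"yaw":0},{"hand":1,"slide":[-18,0,16],"yaw":0},{"hand":1,"slide":[-18,0,16],"yaw":0}]'
python3 - <<'E'
from h import *
a=cv2.imread("pics/scene0.png");b=capture("scene");w=capture("wrist")
k=lambda i:cv2.resize(i[225:285,340:400],(300,300),interpolation=cv2.INTER_CUBIC)
z=cv2.resize(capture("side")[150:290,170:410],(480,280))
cv2.imwrite("pics/f.png",np.vstack([np.hstack([k(a),k(b),np.zeros((300,200,3),np.uint8)]),np.hstack([z,cv2.resize(b[180:320,200:360],(320,280))])]))
E
```

```text
time_s: 23.02
tcp_pos: [0.5135, 0.101, 0.375]
ee_rot: [[0.998, -0.066, -0.001], [-0.066, -0.998, -0.001], [-0.001, 0.001, -1.0]]
wrist_force: [0.2, -0.0, -1.0]
gripper_width: 0.006
```

View pics/f.png

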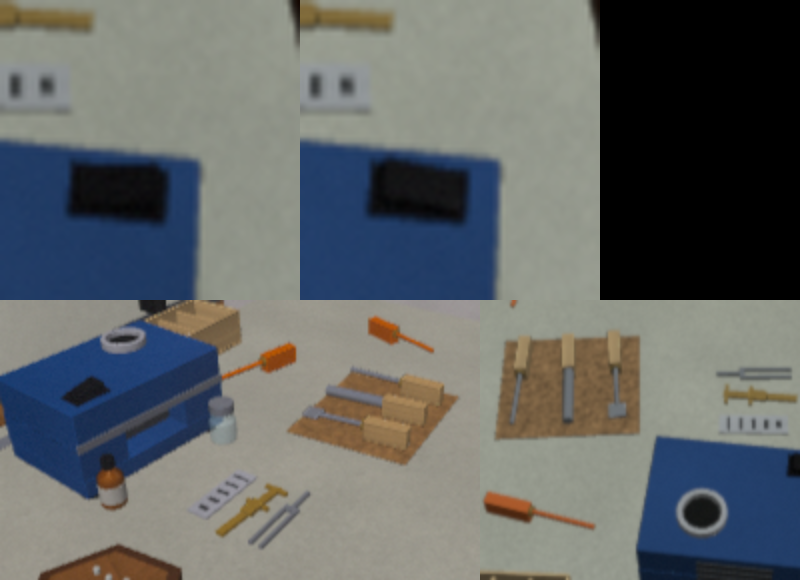

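The rocker's −y end is now the raised one, so it has flipped. The rod lies on the mat, everything else looks unmoved, and the arm is clear. Handing in.

```bash
python3 -c "
from station import finish_job,sense;print(finish_job(),sense()['wrist_force'])"
```

```text
the job is handed in; nothing more can be done
the job is handed in; nothing more can be done
```

I reset the plunger with the thin plain rod, laid the rod back on the mat and switched the blower on. I handed the job in at about 23 s of the 61 s allowed. No verdict is reported, so these are my own checks:

- **Slot and plunger:** The rod dropped into the slot near the middle of the recess's back face. I pushed until it stopped about 26.5–27.5 mm behind the face, against 26 mm for fully home. The force rose to about 15 N there, well above the plunger's 4 N of friction.
- **Rod on the mat:** The wrist view after release put the handle and tip within about 2 px of where they started, and the fingers were open and clear.
- **Rocker:** I pressed the raised end to a firm stop at about 13 N, with the fingertip about 150 mm above the bench, as the description says. The before-and-after pictures show the opposite end raised now. I couldn't read its angle directly.
- **Everything else:** The other two rods, calipers, template, fork, jar, oil and action box look unmoved in the last pictures. The arm was clear of everything. No check failed or disagreed.

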